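Lay the plate on its packing and hold the straightedge at 100

TASK

I want to rule a line on the long copper-faced plate. Lay it down squarely on the packing board, edges flush all round, without dropping it or shifting the packing; then take the black grip of the straightedge arm, squeeze in its lock button, draw the arm out over the plate until the second long scale mark (100 mm) stands at the mouth of the sleeve, and finish there still holding the grip with the button squeezed in, because the arm springs home if it is let go. Leave the other things on the bench alone.

Things in the scene. Friction and masses are not known exactly. Their poses are not given: they have to be found in the camera images.
- plate: plate to be ruled: flat block 130 x 45 x 12 mm, copper face up on a pale wooden mount, about 0.17 kg, loose on the bench left or right of the marking board (the copper-faced block on the other side is 45 x 45 x 12 mm and not wanted). Origin: centre of its underside; x along its 130 mm length, y across its 45 mm width, z up. Either way round is right.
- packing: packing board: loose pale wooden board 130 x 45 x 8 mm, 0.06 kg, lying on the marking board, square with it within 2 degrees. Origin: centre of its underside, 12 mm above the bench, so its top is 20 mm above the bench; x along its length, y across its width. Nothing stands round it: bare board on all sides.
- marking_board: fixed grey board 250 x 400 x 12 mm that carries the arm. Origin: centre of its underside, on the bench; x points away from the robot, y to the robot's left (turned up to 0.2 rad), z up. On its far side, above x = +90 mm, an aluminium sleeve 26 mm wide, top 60 mm above the bench, runs along y from its mouth at y = +10 to y = +184 mm.
- mouth (a point): middle of the sleeve's open mouth, on the sleeve's upper edge, 60 mm above the bench, where the scale is read. Axes as marking_board.
- blade (a point): middle of the straightedge: a steel blade 190 mm long (along x of marking_board), 26 mm wide, 3.5 mm thick, underside 36 mm above the bench, fixed to the arm's head. Home, it lies beside the packing, clear of it by about 60 mm; drawn out it passes 4 mm above a plate lying on the packing. Moves with the arm.
- grip (a point): where to pinch, 92 mm above the bench: middle of the arm's black upright grip with its steel button. Across x of marking_board they measure 35 mm (29 with the button in), along y 26 mm; grip top 112 mm, head below it 64 mm above the bench (keep fingertips above). Pinch from above, fingers closing along x: that pushes the button in. Moves with the arm; axes as marking_board.
- straightedge_arm (a joint): how far the arm is out, m: 0 home (locked, as it starts) to 0.125. Slides towards -y of marking_board (robot's right). Scale on top of the inner bar: short marks each 10 mm, long ones right across at 50 and 100 mm; the reading is the mark at the sleeve's mouth and equals this value. A spring pulls it home with 1.4 N (home) to 2.6 N (at 0.1); friction 0.4 N.
- lock_button (a joint): how far the button on the grip's far (+x) side is pressed in, m: 0 out (locked) to 0.006 fully in; it is 20 mm wide, 22 mm high and takes 2.4 N to start, 7.2 N fully in. From 0.0045 on the latch lets the arm leave home. Out on the scale the button locks nothing; an arm sprung back with the button out stops about 16 mm short of home.
Mind the look-alikes: they are no part of the job. Leave any yellow look-alike of the plate alone. What is shaped like the packing but blue is not meant.

How it is judged:
On the way, in this order (a step that is already met when the one before it is completed fails the run):
1. the plate lies squarely on the packing, let go and at rest, the arm still home (x of plate in the frame of packing between -0.005 and 0.005 m and y of plate in the frame of packing between -0.005 and 0.005 m and z of plate in the frame of packing between 0.006 and 0.0105 m and angle between the x axis of plate and the x axis of packing, either way round below 0.07 rad and linear speed of plate below 0.02 m/s and contact force between the fingers and plate below 0.1 N and value of joint straightedge_arm below 0.01 m), for 0.2 s.
2. the lock button is squeezed in with the arm home (value of joint lock_button above 0.0035 m and value of joint straightedge_arm below 0.012 m), for 0.02 s.
At the end, for the whole second after the job is handed in: the arm stands still at 100 mm (within 3 mm), the fingers still squeeze the grip with the button more than 4 mm in, and the plate lies flat on the packing, flush within 5 mm and 4 degrees, the packing not shifted by more than 12 mm or turned by more than 0.1 rad against the board (value of joint straightedge_arm between 0.097 and 0.103 m and velocity of joint straightedge_arm between -0.01 and 0.01 m/s and value of joint lock_button above 0.004 m and contact force between the fingers and anything else above 5 N and x of plate in the frame of packing between -0.005 and 0.005 m and y of plate in the frame of packing between -0.005 and 0.005 m and z of plate in the frame of packing between 0.006 and 0.0105 m and angle between the x axis of plate and the x axis of packing, either way round below 0.07 rad and distance of packing from where it was at the start of the episode below 0.012 m and angle between the x axis of packing and the x axis of marking_board, either way round below 0.1 rad and linear speed of plate below 0.02 m/s); the arm keeps its last pose, push and grip.
It fails at once if the plate is dropped (moves faster than 0.45 m/s while not held) (linear speed of plate above 0.45 m/s and contact force between the fingers and plate below 0.05 N).
It fails at once if the small block is disturbed (moved over 30 mm) (distance of small_block from where it was at the start of the episode above 0.03 m).
It fails at once if the ink jar is disturbed (moved over 30 mm) (distance of ink_jar from where it was at the start of the episode above 0.03 m).
It fails at once if the burnisher is disturbed (moved over 30 mm) (distance of burnisher from where it was at the start of the episode above 0.03 m).
It also fails if it takes over 48 s, if anything falls off the work surface, if the arm or the gripper's body presses on something with over 40 N, if the wrist force passes 120 N, or if a joint passes its speed limit or range.

ROBOT

A 7-joint arm with a two-finger parallel gripper is mounted at the origin on the work surface. World frame = base frame: x ahead of the robot, y to its left, z up, the work surface at z = 0. Lengths are in m, angles in rad, forces in N, time in s.
With the tool pointing down it reaches from about 0.425 to 0.95 m from the base axis. Payload 4.7 kg.
Tool frame: the origin (TCP) lies between the finger pads; the fingertips stand 17 mm ahead of it and the grasp point (between the pads) lies 2 mm behind it; z points along the fingers, y is the line along which they close (so a half turn about z gives the same grasp; the last joint's range is limited). The gripper opens to 85 mm and grips with 20 to 120 N. Pads are 22 mm wide; open, the fingers measure 114 mm over their backs; the gripper's body (76 mm by 85 mm) begins 54 mm behind the grasp point. The pads swing forward as they close: fully open they stand 13 mm farther back than shut.
Start: joints at [1.196, 0.469, -0.049, 1.532, 0.024, 1.141, -0.082], TCP at [0.229, -0.635, 0.248] pointing down, gripper open.
Joint ranges: [-2.59, 2.59], [-0.33, 1.99], [-1.39, 1.29], [0.1, 2.45], [-1.04, 4.18], [0.21, 1.99], [-2.66, 2.66]. Speed limits (rad/s): [2.57, 2.57, 3.14, 3.14, 3.14, 3.14, 3.14].

INTERFACE

Orientations are given as a 3x3 rotation matrix whose columns are the frame's x, y, z axes.
In Python, from rig import bot, cams, nets gives the robot as it stands. The module is installed in compiled form; this text tells all that it offers.
- The arm moves only by the shell command python3 -m creep 'ROWS'. ROWS is text: rows parted by semicolons, each of 5 numbers parted by spaces: the gripper command: -1 is shut, 1 is fully open, values between are in proportion, then the shift along the world's x, y, z in m, then the turn about the world's z in rad. A call has 1 to 20 rows; each row is the pose to reach, as a shift and turn from the pose commanded when the call began; what a row does not reach only later rows make up. A row lasts 1/8 s, in which the tool goes at most 62.5 mm and 10.7 degrees, less where a joint would pass 70% of its speed; a pose out of reach is approached as far as the arm can. A call with a gripper value outside its range is refused whole. The fingers move at their own pace and stop on an object; the grip force is fixed at half the most. Time passes only in rows, so rows that repeat a pose let the fingers close. It gives the time, the measured TCP pose, the force, the opening and the grip force at its end, in the units of the state.
- bot.observe(): the state, without advancing time (a new reading comes with each control period).
- cams.read_camera(name): name is "side" or "top"; returns the picture (400x640x3 uint8, red, green, blue); there is no depth.
- cams.camera_params(name): a dict with "fx", "fy", "cx", "cy" (pixels), "cam_to_world" (4x4, takes a point from camera to world coordinates). Camera axes: x right, y down, z forward; pixel columns grow to the right and rows downward; lengths in m; the calibration is good to about 2 mm. A picture is of the moment at which its call begins. camera_params takes no time and is no camera call.
- bot.hand_in(): hands the job in; it is judged then, once.
Trained networks look in the newest picture that a camera, given by its name, has taken for a name from the list of things; names that differ only in an ending like _2 or _b are one class to them, and where a whole thing is asked for, a point or a joint stands for the part that bears it (a point fixed in the world has none). Each returns a list of dicts, best first, with "score" (0 to 1); they miss things now and then, are a little off and sometimes report something else, mostly with a low value. They report only what shows in the picture. A call takes as long as a camera call. They do not tell look-alikes from the thing itself.
- nets.find_in(name, camera): "position" ([x, y, z] in m, in the coordinates of the camera as it stood for that picture, good to about 4 mm: the middle of the surface that is visible of it).
- nets.mark_of(name, camera): "position" ([x, y, z] in m, in the coordinates of the camera as it stood for that picture, good to about 4 mm: a listed point, or the origin of a listed thing).
The state is a dict: "time": time; "joint_pos": joint angles; "qvel": joint speeds; "tau": joint torques, N m; "position": TCP position; "tool_rot": TCP orientation; "ft_force": force on the tool from outside, world axes, zero at the start; "wrist_torque": the same for the moment, N m; "opening": finger opening in m; "grasp_force": force on a finger pad.
Only numpy, scipy, OpenCV 4.12 (cv2) and the standard library are available. Lean on these libraries where they do the work, as an engineer would, in place of code of your own. Each camera call takes 0.05 s, during which the arm holds its last target. There are 200 camera calls.

## Working session

There is one attempt and no reset: what is moved stays moved. The work goes in short steps, Python scripts to look and compute and a shell command to move; the robot and the scene stay as the last step left them, time stands still between calls to the robot, and variables do not carry over. Pictures are saved under pics/ and viewed, at most 10 in all, crops included, and the job is handed in when it is done.

```bash
mkdir -p pics
cat > h.py <<'E'
from rig import bot,cams,nets
import numpy as np, cv2
def snap(c,f):
    im=cams.read_camera(c); cv2.imwrite('pics/'+f,im[:,:,::-1]); return im
def w(c,p):
    T=np.array(cams.camera_params(c)['cam_to_world']); return T[:3,:3]@np.array(p)+T[:3,3]
def px(c,P):
    q=cams.camera_params(c);T=np.array(q['cam_to_world']);p=T[:3,:3].T@(np.array(P)-T[:3,3]);return np.array([q['fx']*p[0]/p[2]+q['cx'],q['fy']*p[1]/p[2]+q['cy']])
def ray(c,uv,z):
    q=cams.camera_params(c);T=np.array(q['cam_to_world']);d=T[:3,:3]@np.array([(uv[0]-q['cx'])/q['fx'],(uv[1]-q['cy'])/q['fy'],1]);o=T[:3,3];return o+d*(z-o[2])/d[2]
E
python3 - <<'E'
from h import *
np.set_printoptions(precision=4,suppress=True)
for c in ('top','side'):
    snap(c,c+'0.png'); print(c,cams.camera_params(c)['fx'],np.array(cams.camera_params(c)['cam_to_world'])[:3])
    for n in ('plate','packing','marking_board','mouth','grip','blade'):
        for r in nets.mark_of(n,c)[:4]: P=w(c,r['position']);print(n,round(r['score'],2),P,px(c,P).round())
print(bot.observe())
E
```

```text
top 431.9068146354983 [[ 0.0103 -0.9833  0.182   0.2725]
 [-0.9999 -0.0102  0.0015 -0.0163]
 [ 0.0004 -0.182  -0.9833  1.2858]]
plate 0.67 [0.4647 0.3774 0.0017] [185. 212.]
plate 0.67 [ 0.2965  0.347  -0.0004] [192. 268.]
packing 0.66 [ 0.4562 -0.1188  0.0089] [350. 216.]
packing 0.6 [ 0.3072 -0.3163  0.002 ] [418. 267.]
marking_board 0.98 [ 0.4808 -0.0147  0.0027] [316. 208.]
marking_board 0.74 [ 0.5766 -0.0248  0.0939] [320. 169.]
mouth 0.7 [ 0.5741 -0.0057  0.0603] [313. 173.]
grip 0.67 [ 0.5758 -0.0271  0.0954] [320. 169.]
blade 0.74 [0.4614 0.3823 0.0032] [183. 213.]
blade 0.62 [ 0.467  -0.0208  0.033 ] [318. 211.]
side 380.5147112800816 [[-0.9514 -0.1785  0.2509  0.2356]
 [-0.3078  0.5734 -0.7593  0.7119]
 [-0.0083 -0.7996 -0.6005  0.6569]]
plate 0.79 [ 0.4611  0.3823 -0.0031] [260. 363.]
plate 0.77 [0.2965 0.3512 0.0006] [351. 373.]
packing 0.92 [ 0.4539 -0.115   0.0083] [336. 204.]
packing 0.76 [ 0.3091 -0.3181 -0.0052] [398. 178.]
marking_board 0.87 [ 0.4869 -0.0143 -0.0028] [314. 227.]
mouth 0.66 [ 0.5785 -0.0069  0.0613] [279. 203.]
grip 0.66 [ 0.5766 -0.0254  0.0918] [282. 189.]
blade 0.71 [ 0.4677 -0.0182  0.0335] [321. 217.]
{'time': 0.7, 'joint_pos': array([ 1.1961,  0.4685, -0.0486,  1.5325,  0.0241,  1.141 , -0.0823]), 'qvel': array([-0.0003, -0.0014,  0.0005, -0.0009,  0.0005,  0.0018,  0.0009]), 'tau': array([  0.0003, -51.0008,  -0.0464, -23.7969,   0.0109,   0.0008,
         0.    ]), 'position': array([ 0.2288, -0.635 ,  0.2484]), 'tool_rot': array([[ 0.9408,  0.339 ,  0.0001],
       [ 0.339 , -0.9408, -0.0001],
       [ 0.    ,  0.0001, -1.    ]]), 'ft_force': array([-1.004 , -0.2937,  0.3443]), 'wrist_torque': array([-0.0095,  0.0086,  0.0053]), 'grasp_force': 0.0, 'opening': 0.08557210429769445}
```

View pics/top0.png

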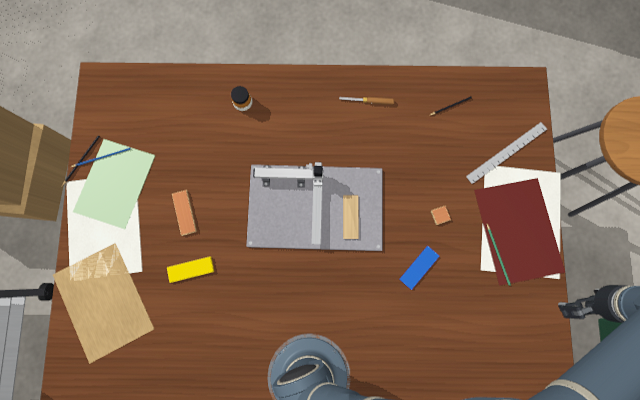

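View pics/side0.png

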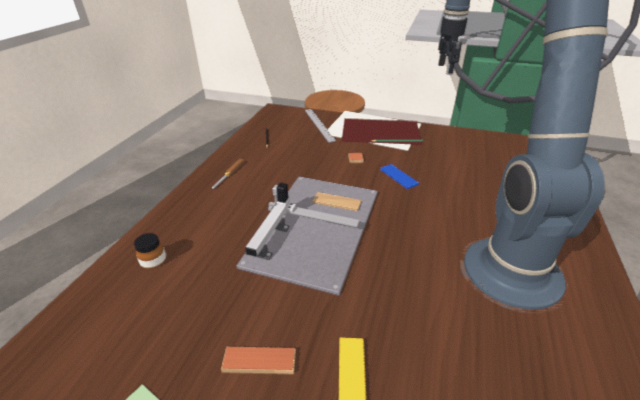

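The top picture shows these candidates for the plate:
- Long copper block at (184,213), which is the one I want.
- Small copper block at (441,215).
- Yellow bar at (190,269), a look-alike.

For the packing, the pale board is at (351,217) and the blue look-alike at (420,267). The grip is at (318,169). The side picture agrees: plate (259,360), yellow (352,373), packing (337,202).

```bash
cat >> h.py <<'E'
def seg(c,im,P0,r,kind,z):
    """centre, long-axis angle, size of coloured patch near world P0, on plane z (rays of mask pixels)"""
    u=px(c,P0); hsv=cv2.cvtColor(im,cv2.COLOR_RGB2HSV).astype(int); H,S,V=hsv[...,0],hsv[...,1],hsv[...,2]
    m={'copper':(H<14)&(S>100)&(V>150),'pale':(H>=12)&(H<26)&(S>50)&(V>140),'blade':(S<40)&(V>175)}[kind]
    yy,xx=np.mgrid[:400,:640]; m=m&(np.hypot(xx-u[0],yy-u[1])<r)
    n,l,st,ce=cv2.connectedComponentsWithStats(m.astype(np.uint8)); k=1+np.argmax(st[1:,4])
    ys,xs=np.nonzero(l==k); W=np.array([ray(c,(a,b),z)[:2] for a,b in zip(xs,ys)])
    q=cv2.minAreaRect((W*1000).astype(np.float32)); mu=W.mean(0); e,v=np.linalg.eigh(np.cov(W.T)); d=v[:,1]
    return mu,np.arctan2(d[1],d[0])%np.pi,np.sqrt(12*e[::-1]),np.array(q[0])/1000,q[1:]
E
python3 - <<'E'
from h import *
np.set_printoptions(precision=4,suppress=True)
I={c:cams.read_camera(c) for c in('top','side')}
for c in I:
    print(c,'plate',seg(c,I[c],[.462,.38,0],60 if c=='side' else 40,'copper',.012))
    print(c,'pack',seg(c,I[c],[.455,-.117,.02],45,'pale',.02))
a=I['side'][320:400,200:400]; b=I['top'][150:260,150:400]
a=cv2.resize(a,None,fx=3,fy=3); b=cv2.resize(b,(600,264)); cv2.imwrite('pics/c1.png',np.vstack([a,b])[:,:,::-1])
E
```

```text
top plate (array([0.4622, 0.3804]), np.float64(0.2864892833435251), array([0.1276, 0.0421]), array([0.4635, 0.381 ]), ((129.23162841796875, 43.425071716308594), 16.436922073364258))
top pack (array([ 0.4526, -0.1178]), np.float64(3.139207409748691), array([0.1312, 0.047 ]), array([ 0.4532, -0.1181]), ((44.72746658325195, 128.81446838378906), 89.93072509765625))
side plate (array([0.4625, 0.3812]), np.float64(0.28669242576123644), array([0.1299, 0.0438]), array([0.4626, 0.3806]), ((130.68544006347656, 43.34579849243164), 17.627187728881836))Traceback (most recent call last):
  File "<stdin>", line 6, in <module>
  File "h.py", line 17, in seg
    ys,xs=np.nonzero(l==k); W=np.array([ray(c,(a,b),z)[:2] for a,b in zip(xs,ys)])
                                        ~~~^^^^^^^^^^^
  File "h.py", line 10, in ray
    q=cams.camera_params(c);T=np.array(q['cam_to_world']);d=T[:3,:3]@np.array([(uv[0]-q['cx'])/q['fx'],(uv[1]-q['cy'])/q['fy'],1]);o=T[:3,3];return o+d*(z-o[2])/d[2]
ValueError: time passes only in moves, steps and waits
```

```bash
sed -i 's/^import numpy.*/&\nCP={c:dict(cams.camera_params(c)) for c in ("top","side")}/; s/cams.camera_params(c)/CP[c]/g; s/CP={c:dict(CP\[c\])/CP={c:dict(cams.camera_params(c))/' h.py
python3 - <<'E'
from h import *
np.set_printoptions(precision=4,suppress=True)
I={c:cams.read_camera(c) for c in('top','side')}
for c in I:
    print(c,'pack',seg(c,I[c],[.455,-.117,.02],45,'pale',.02))
a=I['side'][320:400,200:400]; b=I['top'][150:260,150:400]
a=cv2.resize(a,None,fx=3,fy=3); b=cv2.resize(b,(600,264)); cv2.imwrite('pics/c1.png',np.vstack([a,b])[:,:,::-1])
# board angle: corner screws/corners by grey mask
hsv=cv2.cvtColor(I['top'],cv2.COLOR_RGB2HSV); m=((hsv[...,1]<45)&(hsv[...,2]>90)).astype(np.uint8); m[:150]=0;m[270:]=0;m[:,:230]=0;m[:,400:]=0
n,l,st,ce=cv2.connectedComponentsWithStats(m);k=1+np.argmax(st[1:,4]);ys,xs=np.nonzero(l==k)
W=np.array([ray('top',p,.012)[:2]*1000 for p in zip(xs,ys)],np.float32);print(cv2.minAreaRect(W))
E
```

```text
top pack (array([ 0.4526, -0.1178]), np.float64(3.139207409748691), array([0.1312, 0.047 ]), array([ 0.4532, -0.1181]), ((44.72746658325195, 128.81446838378906), 89.93072509765625))
side pack (array([ 0.4521, -0.1123]), np.float64(3.1265880053320463), array([0.1292, 0.0545]), array([ 0.4536, -0.1127]), ((130.0646209716797, 54.549800872802734), 0.10048489272594452))
((486.87713623046875, -11.522994995117188), (396.94842529296875, 259.60430908203125), 88.95854187011719)
```

View pics/c1.png

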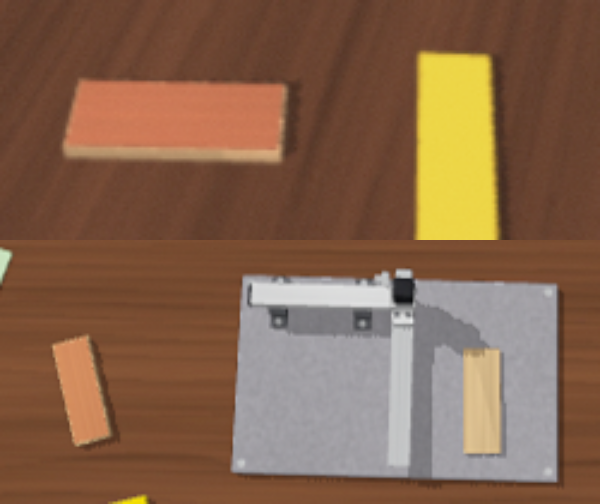

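The crop shows the plate clearly: a long copper face on a pale mount in the side view, with the yellow bar separate beside it. In the top view the packing lies bare on the board. I'm moving over the plate now.

```bash
python3 -m creep '1 0.04 0.04 0 -0.02; 1 0.08 0.08 0 -0.04; 1 0.12 0.12 0 -0.06; 1 0.16 0.16 0 -0.06; 1 0.2 0.2 0 -0.06; 1 0.24 0.24 0 -0.06; 1 0.27 0.28 0 -0.06; 1 0.28 0.34 0 -0.06; 1 0.29 0.4 0 -0.06; 1 0.3 0.46 0 -0.06; 1 0.32 0.52 0 -0.06; 1 0.33 0.58 0 -0.06; 1 0.34 0.64 0 -0.06; 1 0.325 0.695 0 -0.06; 1 0.31 0.75 0 -0.06; 1 0.295 0.805 0 -0.06; 1 0.28 0.86 0 -0.06; 1 0.265 0.915 0 -0.06; 1 0.25 0.97 0 -0.06; 1 0.233 1.016 0 -0.06'
```

```text
time: 3.4
position: [0.4611, 0.3832, 0.2486]
tool_rot: [[0.959, 0.283, 0.001], [0.283, -0.959, 0.001], [0.001, -0.001, -1.0]]
ft_force: [-0.2, -0.1, 0.3]
opening: 0.0856
grasp_force: 0.0
```

```bash
python3 -m creep '1 0 0 -0.06 0; 1 0 0 -0.12 0; 1 0 0 -0.17 0; 1 0 0 -0.2 0; 1 0 0 -0.22 0; 1 0 0 -0.231 0; 1 0 0 -0.231 0; 1 0 0 -0.231 0'; python3 -m creep '-1 0 0 0 0; -1 0 0 0 0; -1 0 0 0 0; -1 0 0 0 0; -1 0 0 0 0; -1 0 0 0 0; -1 0 0 0 0;-1 0 0 0 0'
```

```text
time: 4.4
position: [0.4625, 0.3817, 0.0185]
tool_rot: [[0.959, 0.282, 0.002], [0.282, -0.959, 0.001], [0.002, -0.001, -1.0]]
ft_force: [0.1, 0.7, -0.0]
opening: 0.0852
grasp_force: 0.0
time: 5.4
position: [0.4623, 0.3815, 0.0183]
tool_rot: [[0.959, 0.282, 0.001], [0.282, -0.959, 0.001], [0.001, -0.0, -1.0]]
ft_force: [-0.3, -0.7, 6.2]
opening: 0.0433
grasp_force: 62.1
```

```bash
python3 -m creep '-1 0 0 0.01 0; -1 0 0 0.03 0; -1 0 0 0.06 0; -1 0 0 0.1 0; -1 0 0 0.14 0; -1 0 0 0.18 0; -1 0 0 0.18 0; -1 0 0 0.18 0'
python3 - <<'E'
from h import *
for c in('top','side'):
    im=snap(c,c+'2.png'); s=seg(c,im,[.462,.381,.2],120,'copper',.19);print(c,s)
im=cv2.imread('pics/side2.png');u=px('side',[.462,.381,.19]).astype(int);print(u)
cv2.imwrite('pics/c2.png',cv2.resize(im[max(0,u[1]-100):u[1]+100,max(0,u[0]-130):u[0]+130],None,fx=3,fy=3))
E
```

```text
time: 6.4
position: [0.4614, 0.3803, 0.1972]
tool_rot: [[0.959, 0.282, -0.0], [0.282, -0.959, -0.001], [-0.001, 0.001, -1.0]]
ft_force: [-0.6, -0.3, -2.2]
opening: 0.043
grasp_force: 61.3
top (array([0.5143978 , 0.38550893]), np.float64(0.9106485032585588), array([0.03013254, 0.0204493 ]), array([0.51128564, 0.38699612]), ((30.817867279052734, 25.98017692565918), 19.882274627685547))
side (array([0.50839791, 0.39882458]), np.float64(2.3060173554942955), array([0.04625705, 0.02781541]), array([0.50446255, 0.39402179]), ((38.73486328125, 44.685272216796875), 16.224271774291992))
[247 294]
```

View pics/c2.png

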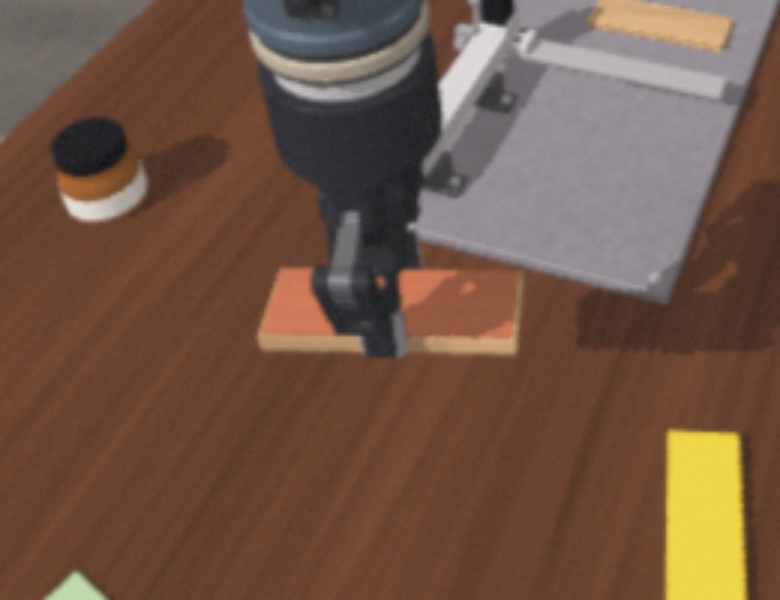

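Run:
```python
from h import *
z=.1972-.0183
for zz,a,b in((z,(260,349),(517,353)),(z+.012,(260,335),(519,340))):
    A,B=[ray('side',(117+p[0]/3,194+p[1]/3),zz)[:2] for p in (a,b)]
    d=(A-B);L=np.linalg.norm(d);d/=L;n=np.array([-d[1],d[0]]);print(A,B,L,np.arctan2(d[1],d[0]),(A+B)/2-n*.0225)
```

```text
[0.51658846 0.42073984] [0.39140271 0.38366211] 0.1305612190175592 0.2879501653111836 [0.4603853  0.38062734]
[0.51407583 0.42062496] [0.38938014 0.38435279] 0.12986410369982537 0.28307409848864173 [0.45801243 0.38088434]
```

```bash
python3 -m creep '-1 0 -0.04 0 -0.03; -1 0 -0.09 0 -0.06; -1 0 -0.145 0 -0.1; -1 0 -0.2 0 -0.14; -1 -0.002 -0.255 0 -0.18; -1 -0.004 -0.31 0 -0.22; -1 -0.006 -0.365 0 -0.26; -1 -0.008 -0.42 0 -0.29; -1 -0.008 -0.46 0 -0.29; -1 -0.008 -0.485 0 -0.29; -1 -0.008 -0.499 0 -0.29; -1 -0.008 -0.499 0 -0.29; -1 -0.008 -0.499 -0.04 -0.29; -1 -0.008 -0.499 -0.08 -0.29;-1 -0.008 -0.499 -0.11 -0.29;-1 -0.008 -0.499 -0.13 -0.29;-1 -0.008 -0.499 -0.14 -0.29;-1 -0.008 -0.499 -0.14 -0.29;-1 -0.008 -0.499 -0.14 -0.29'
python3 - <<'E'
from h import *
np.set_printoptions(precision=4,suppress=True)
for c in('top','side'):
    im=snap(c,c+'3.png');
    try: print(c,seg(c,im,[.454,-.118,.05],60,'copper',.05))
    except Exception as e: print(e)
s=cv2.imread('pics/side3.png');t=cv2.imread('pics/top3.png')
cv2.imwrite('pics/c3.png',np.vstack([cv2.resize(s[140:240,250:410],(800,500))[:,:],])); print(bot.observe()['position'])
E
```

```text
time: 8.88
position: [0.4545, -0.1178, 0.0581]
tool_rot: [[1.0, -0.004, 0.002], [-0.004, -1.0, -0.0], [0.002, 0.0, -1.0]]
ft_force: [-0.3, -0.1, -1.8]
opening: 0.0431
grasp_force: 61.4
top (array([ 0.4118, -0.1023]), np.float64(0.0619111842505875), array([0.049 , 0.0082]), array([ 0.4149, -0.1039]), ((8.593343734741211, 46.199424743652344), 89.88245391845703))
side (array([ 0.4983, -0.1143]), np.float64(2.3882412379398508), array([0.0501, 0.0375]), array([ 0.4952, -0.1174]), ((45.23860168457031, 48.1630973815918), 89.95924377441406))
[ 0.4545 -0.1181  0.0582]
```

View pics/c3.png

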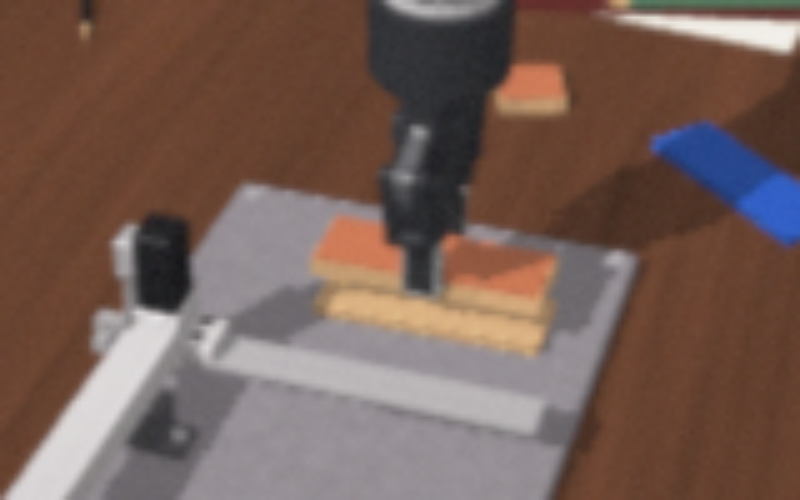

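The plate hangs level over the packing. In the crop its lower edge runs (314,279)–(550,312) and the packing's bottom edge runs (320,316)–(541,355). I'll compare the two numerically.

Run:
```python
from h import *
for n,zz,a,b in(('plate',.040,(314,279),(550,312)),('plate top',.052,(312,264),(553,293)),('packbot',.012,(320,316),(541,355)),('packtop',.02,(320,300),(548,335))):
    A,B=[ray('side',(250+p[0]/5-.4,140+p[1]/5-.4),zz)[:2] for p in (a,b)]
    d=A-B;print(n,A.round(4),B.round(4),np.linalg.norm(d).round(4),np.arctan2(d[1],d[0]).round(3),((A+B)/2).round(4))
```

```text
plate [ 0.5169 -0.0915] [ 0.3858 -0.1005] 0.1314 0.069 [ 0.4513 -0.096 ]
plate top [ 0.5169 -0.0888] [ 0.3851 -0.1017] 0.1324 0.098 [ 0.451  -0.0952]
packbot [ 0.5151 -0.0953] [ 0.3885 -0.0977] 0.1266 0.019 [ 0.4518 -0.0965]
packtop [ 0.5164 -0.0994] [ 0.387 -0.106] 0.1295 0.051 [ 0.4517 -0.1027]
```

```bash
python3 -m creep '-1 0 0 -0.008 0; -1 0 0 -0.014 0; -1 0 0 -0.017 0; -1 0 0 -0.019 0; -1 0 0 -0.019 0'
```

```text
time: 9.6
position: [0.454, -0.118, 0.0383]
tool_rot: [[1.0, -0.004, 0.0], [-0.004, -1.0, -0.0], [0.0, 0.0, -1.0]]
ft_force: [0.3, -0.8, -1.2]
opening: 0.0434
grasp_force: 61.5
```

```bash
python3 -m creep '-1 0 0 -0.001 0; -1 0 0 -0.001 0'; python3 -m creep '0.2 0 0 0 0; 0.45 0 0 0 0; 0.45 0 0 0 0; 0.45 0 0 0 0'
```

```text
time: 9.85
position: [0.454, -0.1181, 0.0382]
tool_rot: [[1.0, -0.004, 0.0], [-0.004, -1.0, -0.0], [0.0, 0.0, -1.0]]
ft_force: [-1.6, 1.2, 7.4]
opening: 0.0427
grasp_force: 62.5
time: 10.35
position: [0.4538, -0.118, 0.0373]
tool_rot: [[1.0, -0.004, -0.0], [-0.004, -1.0, -0.0], [-0.0, 0.0, -1.0]]
ft_force: [0.3, 0.0, -0.3]
opening: 0.0619
grasp_force: 0.0
```

```bash
python3 -m creep '0.45 0 0 0.02 0; 0.45 0 0 0.06 0; 0.45 0 0 0.11 0; 0.45 0 0 0.16 0; 0.45 0 -0.05 0.17 0; 0.45 0 -0.11 0.17 0; 0.45 0 -0.17 0.17 0; 0.45 0 -0.23 0.17 0; 0.45 0 -0.25 0.17 0'
python3 - <<'E'
from h import *
np.set_printoptions(precision=4,suppress=True)
for c in('top','side'):
    im=snap(c,c+'4.png'); print(c,seg(c,im,[.453,-.118,.032],40 if c=='top' else 60,'copper',.032))
    for n in('grip','mouth','blade'):
        for r in nets.mark_of(n,c)[:2]: P=w(c,r['position']);print(n,round(r['score'],2),P,px(c,P).round())
s=cv2.imread('pics/side4.png');t=cv2.imread('pics/top4.png')
cv2.imwrite('pics/c4.png',np.hstack([cv2.resize(s[150:250,250:370],(480,400)),cv2.resize(t[150:250,300:380],(320,400))]))
E
```

```text
time: 11.48
position: [0.4523, -0.3724, 0.2069]
tool_rot: [[1.0, -0.01, -0.001], [-0.01, -1.0, -0.002], [-0.001, 0.002, -1.0]]
ft_force: [-0.2, 0.6, 0.3]
opening: 0.0621
grasp_force: 0.0
top (array([ 0.4539, -0.1178]), np.float64(3.1166156269495997), array([0.1265, 0.0421]), array([ 0.453 , -0.1186]), ((41.38515853881836, 124.6031723022461), 89.9065933227539))
grip 0.9 [ 0.5765 -0.0233  0.0947] [319. 169.]
mouth 0.69 [ 0.5717 -0.0018  0.0609] [312. 174.]
blade 0.7 [ 0.4665 -0.0204  0.0349] [318. 211.]
blade 0.36 [ 0.5753 -0.0041  0.0626] [312. 172.]
side (array([ 0.4526, -0.1145]), np.float64(3.136765911247453), array([0.1286, 0.0449]), array([ 0.4533, -0.1147]), ((45.19331741333008, 129.12596130371094), 89.55565643310547))
grip 0.66 [ 0.5772 -0.0231  0.0943] [281. 189.]
mouth 0.85 [ 0.5813 -0.0011  0.063 ] [278. 203.]
blade 0.93 [ 0.4707 -0.016   0.0328] [320. 217.]
```

View pics/c4.png

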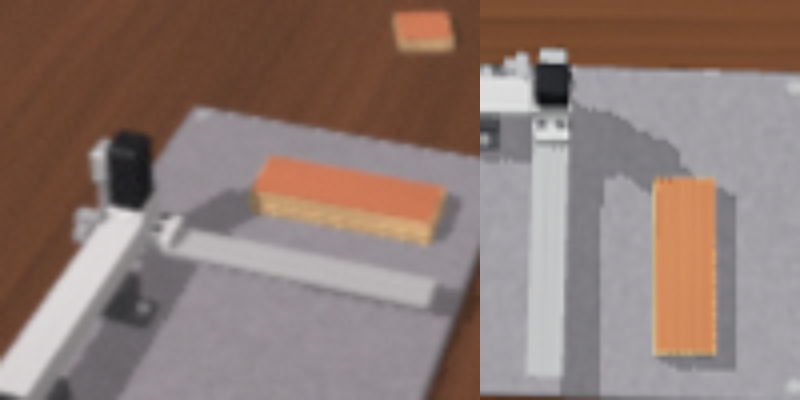

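The plate lies flush on the packing: in the crop, the stack is at (345,200) in the side view and (685,265) in the top view. The arm is still home. Next I need the board angle and the grip position.

Run:
```python
from h import *
np.set_printoptions(precision=4,suppress=True)
im=cv2.cvtColor(cv2.imread('pics/top0.png'),cv2.COLOR_BGR2HSV).astype(int)
m=(im[...,1]<70)&(im[...,2]>60)
def fit(P,ax):
    P=np.array(P);b=P[:,1-ax];a=P[:,ax]
    for _ in range(3):
        k=np.polyfit(a,b,1);r=abs(b-np.polyval(k,a));s=r<max(2*np.median(r),.0005);a,b=a[s],b[s]
    return k
near=[ray('top',(u,np.nonzero(m[180:262,u])[0].max()+180+.5),.012) for u in range(256,374)]
right=[ray('top',(np.nonzero(m[v,340:400])[0].max()+340+.5,v),.012) for v in range(178,242)]
left=[ray('top',(np.nonzero(m[v,235:300])[0].min()+235-.5,v),.012) for v in range(180,240)]
kn,kr,kl=fit(near,1),fit(right,0),fit(left,0);print('angle near',-kn[0],'right',kr[0],'left',kl[0],kn,kr,kl)
g=cv2.cvtColor(cv2.imread('pics/top4.png'),cv2.COLOR_BGR2HSV)[...,2]; q=g[160:182,308:330]<60; ys,xs=np.nonzero(q);print('blk',xs.mean()+308,ys.mean()+160,ys.min()+160,ys.max()+160,ray('top',(xs.mean()+308,ys.mean()+160),.112),ray('top',(xs.mean()+308,ys.mean()+160),.1))
print(bot.observe()['joint_pos'])
```

```text
angle near -0.018728518344765802 right -0.017846617998596 left -0.019504610278286205 [0.0187 0.357 ] [-0.0178 -0.2057] [-0.0195  0.1967]
blk 317.609756097561 170.4512195121951 166 175 [ 0.5686 -0.0191  0.112 ] [ 0.5716 -0.0192  0.1   ]
[ 0.6664  0.3611 -0.0773  1.7996  0.0321  0.9822 -0.9958]
```

```bash
python3 -m creep '1 0.012 0.035 0 0.15; 1 0.024 0.07 0 0.3; 1 0.036 0.105 0 0.45; 1 0.048 0.14 0 0.6; 1 0.06 0.175 0 0.75; 1 0.072 0.21 0 0.9; 1 0.084 0.245 0 1.05; 1 0.096 0.28 0 1.2; 1 0.108 0.315 0 1.35; 1 0.114 0.335 0 1.47; 1 0.12 0.3465 0 1.556; 1 0.12 0.3465 0 1.556; 1 0.12 0.3465 0 1.556; 1 0.12 0.3465 0 1.556'
python3 - <<'E'
from h import *
snap('side','side5.png');s=cv2.imread('pics/side5.png')
cv2.imwrite('pics/c5.png',cv2.resize(s[90:240,220:400],(720,600)));o=bot.observe();print(o['position'],o['joint_pos'])
E
```

```text
time: 13.62
position: [0.5735, -0.0223, 0.2073]
tool_rot: [[0.021, 1.0, -0.0], [1.0, -0.021, -0.001], [-0.001, -0.0, -1.0]]
ft_force: [0.1, -0.2, 0.4]
opening: 0.0855
grasp_force: 0.0
[ 0.57358192 -0.02228467  0.20735839] [ 0.36149995  0.39259019 -0.51116863  1.80210929  0.22416464  1.00455122
 -0.25888851]
```

View pics/c5.png

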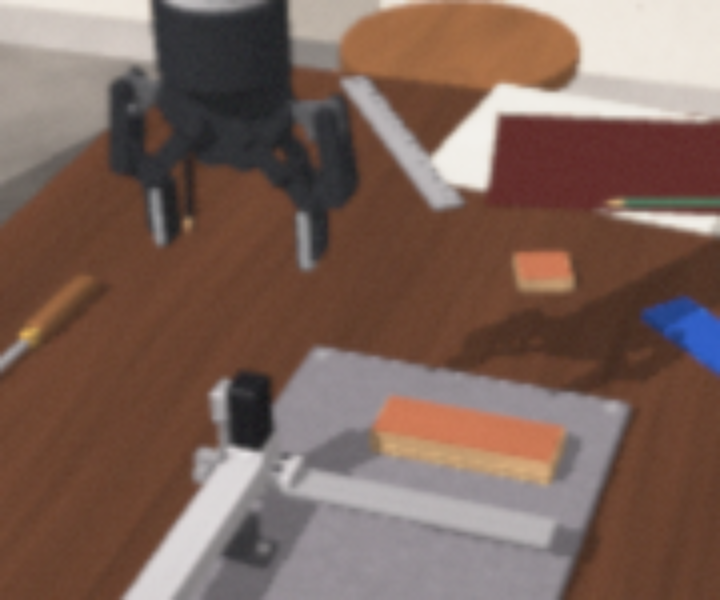

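The open fingers straddle the grip line: fingertips at (160,235) and (308,260), grip at (245,405) below them. Going down now.

```bash
python3 -m creep '1 0 0 -0.05 0; 1 0 0 -0.08 0; 1 0 0 -0.1 0; 1 0 0 -0.112 0; 1 0 0 -0.117 0; 1 0 0 -0.117 0; 1 0 0 -0.117 0'; python3 -m creep '-0.2 0 0 0 0; -0.2 0 0 0 0; -0.2 0 0 0 0;-0.2 0 0 0 0; -1 0 0 0 0; -1 0 0 0 0; -1 0 0 0 0; -1 0 0 0 0; -1 0 0 0 0'
```

```text
time: 14.55
position: [0.5744, -0.0215, 0.0912]
tool_rot: [[0.019, 1.0, 0.002], [1.0, -0.019, -0.0], [-0.0, 0.002, -1.0]]
ft_force: [0.7, -1.5, -0.7]
opening: 0.0853
grasp_force: 0.0
time: 15.68
position: [0.5751, -0.0215, 0.0917]
tool_rot: [[0.019, 1.0, 0.004], [1.0, -0.019, -0.0], [-0.0, 0.004, -1.0]]
ft_force: [-0.2, -0.7, 6.6]
opening: 0.0275
grasp_force: 59.5
```

```bash
python3 -m creep '-1 0 -0.005 0 0; -1 0 -0.015 0 0; -1 -0.0005 -0.03 0 0; -1 -0.001 -0.045 0 0; -1 -0.001 -0.06 0 0; -1 -0.0015 -0.075 0 0; -1 -0.002 -0.088 0 0; -1 -0.002 -0.096 0 0; -1 -0.002 -0.1 0 0; -1 -0.002 -0.1 0 0; -1 -0.002 -0.1 0 0'
python3 - <<'E'
from h import *
np.set_printoptions(precision=4,suppress=True)
for c in('top','side'):
    snap(c,c+'6.png')
    for n in('grip','mouth','blade'):
        for r in nets.mark_of(n,c)[:1]: P=w(c,r['position']);print(c,n,round(r['score'],2),P,px(c,P).round())
s=cv2.imread('pics/side6.png');t=cv2.imread('pics/top6.png')
cv2.imwrite('pics/c6.png',np.hstack([cv2.resize(s[160:235,250:350],(400,300)).repeat(1,0),cv2.resize(t[150:225,290:390],(400,300))]))
o=bot.observe();print(o['position'],o['opening'],o['ft_force'])
E
```

```text
time: 17.05
position: [0.5733, -0.1201, 0.0917]
tool_rot: [[0.019, 1.0, 0.004], [1.0, -0.019, 0.002], [0.002, 0.004, -1.0]]
ft_force: [-0.6, 2.3, 6.3]
opening: 0.0279
grasp_force: 59.6
top grip 0.97 [ 0.5744 -0.1233  0.0955] [354. 170.]
top mouth 0.62 [ 0.5743 -0.0017  0.0607] [312. 173.]
top blade 0.97 [ 0.4629 -0.1161  0.0372] [350. 212.]
side grip 0.61 [ 0.5753 -0.1187  0.0934] [295. 171.]
side mouth 0.84 [ 0.5786 -0.0055  0.0579] [279. 204.]
side blade 0.91 [ 0.4689 -0.1149  0.0352] [331. 195.]
[ 0.5734 -0.12    0.0917] 0.027509008335418708 [-0.2331  1.7159  5.8376]
```

View pics/c6.png

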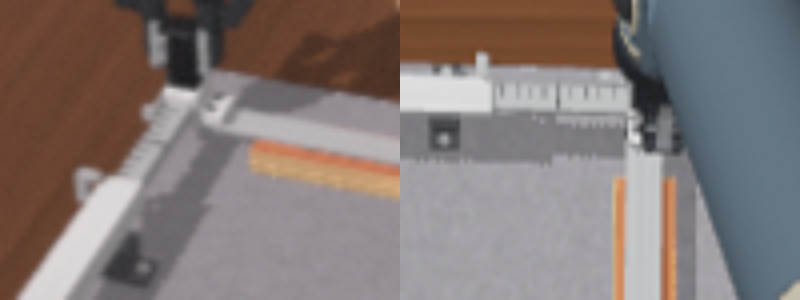

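The arm is drawn out over the plate. In the top half of the crop, the sleeve mouth is at (490,95) and the 50 mm mark at (558,95), so the reading is about 98 mm. I'll add 1.5 mm, then measure the scale.

```bash
python3 -m creep '-1 0 -0.0015 0 0; -1 0 -0.0015 0 0; -1 0 -0.0015 0 0; -1 0 -0.0015 0 0'
python3 - <<'E'
from h import *
np.set_printoptions(precision=4,suppress=True,linewidth=200)
im=np.mean([cv2.cvtColor(cams.read_camera('top'),cv2.COLOR_RGB2GRAY).astype(float) for _ in range(3)],0);cv2.imwrite('pics/top7.png',im)
for v in (171,172,173,174,175,176): print(v,im[v,308:350].astype(int))
for u in (312.,330.): print(u,ray('top',(u,173.5),.06))
c=cv2.resize(im[160:185,300:360],(780,325),interpolation=cv2.INTER_CUBIC)
s=cv2.cvtColor(cams.read_camera('side'),cv2.COLOR_RGB2GRAY)
d=cv2.resize(s[180:215,255:325],(540,270),interpolation=cv2.INTER_CUBIC);d=cv2.copyMakeBorder(d,0,0,0,240,0)
cv2.imwrite('pics/c7.png',np.vstack([c,d]));o=bot.observe();print(o['position'],o['qvel'].max())
E
```

```text
time: 17.95
position: [0.5733, -0.1214, 0.0917]
tool_rot: [[0.018, 1.0, 0.004], [1.0, -0.018, 0.002], [0.002, 0.004, -1.0]]
ft_force: [-0.2, 3.5, 6.4]
opening: 0.0275
grasp_force: 59.7
171 [220 219 220 223 202 159 168 186 155 183 188 178 185 187 180 169 179 182 135 177 185 163 166 178 181 148 171 175 153 172 172 174 150 156 158 141 156 156 155 234 120  26]
172 [218 218 219 221 191 154 194 198 168 194 198 167 193 197 167 161 193 198 147 191 199 136 157 194 198 158 193 198 147 191 197 198 168 189 194 149 188 192 190 235 118  29]
173 [218 219 219 222 192 154 193 198 167 193 197 167 193 197 179 163 193 197 178 195 199 137 171 195 198 133 191 198 167 192 195 196 166 192 198 135 190 195 194 235 119  29]
174 [217 218 218 221 191 153 190 196 176 192 194 176 192 194 195 177 192 194 195 195 198 136 191 196 196 157 192 196 175 191 194 194 175 192 197 146 190 194 193 235 119  24]
175 [217 216 217 219 189 154 193 197 197 196 196 196 195 195 195 195 194 194 194 194 197 135 189 194 193 193 193 192 192 191 191 191 192 193 194 176 191 193 193 225 110  20]
176 [222 222 222 224 199 152 182 190 190 189 189 190 189 189 189 193 193 193 192 193 196 131 188 193 192 197 198 197 197 197 197 197 197 197 197 196 196 196 195 212  96  18]
312.0 [ 0.5724 -0.003   0.06  ]
330.0 [ 0.5729 -0.0555  0.06  ]
[ 0.5733 -0.1214  0.0917] 0.0005610503417144421[ WARN:0@0.765] global loadsave.cpp:1063 imwrite_ Unsupported depth image for selected encoder is fallbacked to CV_8U.
```

View pics/c7.png

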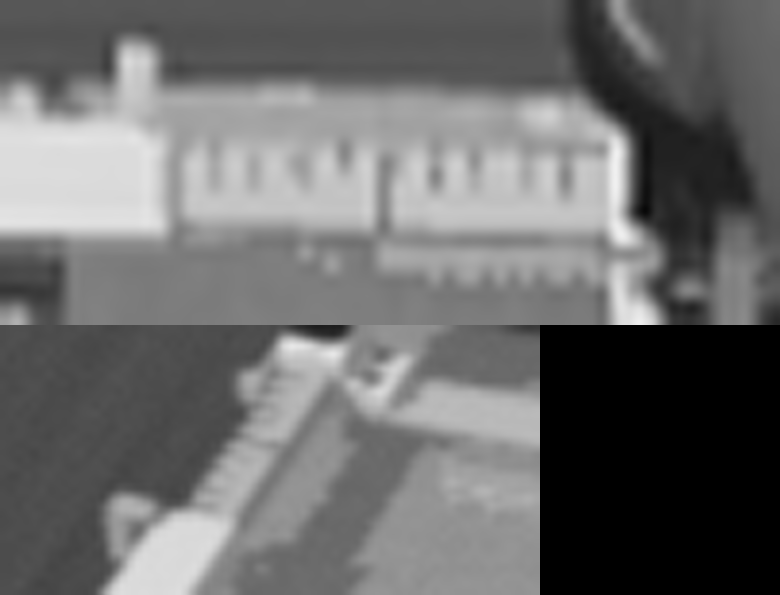

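The 100 mm mark stands right at the sleeve mouth, at about (170,190) in the crop, with the 50 mm mark at (380,190). A line fitted through the marks reads about 100–101 mm and the tool travel was 99.9 mm. The button is in (27.5 mm opening, 60 N grip) and the arm is at rest, so I'm handing in.

```bash
python3 -c "
from rig import bot
print(bot.hand_in())"
```

```text
the job is handed in; nothing more can be done
None
```

I handed the job in with the plate flush on the packing and the arm at about 100 mm, still gripped with the button squeezed in; no verdict came back.

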